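Feed the board carrier past the spring gate

ROBOT

A 6-joint arm with a two-finger parallel gripper is mounted at the origin on the work surface. World frame = base frame: x ahead of the robot, y to its left, z up, the work surface at z = 0. Lengths are in mm, angles in rad, forces in N, time in s.
With the tool pointing down it reaches from about 275 to 750 mm from the base axis. Payload 10.2 kg.
Tool frame: the origin (TCP) lies at the very end of the fingers, on their centre line; the grasp point (between the pads) lies 19 mm behind it; x points along the fingers, y is the direction in which the jaws open and shut, and the axes are right-handed (so a half turn about x gives the same grasp; the last joint's range is limited). The gripper opens to 85 mm and grips with 20 to 120 N. Pads are 22 mm wide; open, the fingers measure 114 mm over their backs; the gripper's body (76 mm by 85 mm) begins 54 mm behind the grasp point. The pads swing forward as they close: fully open they stand 13 mm farther back than shut.
Start: joints at [-1.486, 0.313, 1.498, -0, 1.331, -0.223], TCP at [159.043, -500.337, 231.294] pointing down, gripper open.
Joint ranges: [-2.94, 2.94], [-0.97, 2.17], [0.19, 2.56], [-1.23, 4.37], [0.02, 3.11], [-2.88, 2.88]. Speed limits (rad/s): [2.39, 2.39, 3.01, 3.14, 3.14, 3.14].

INTERFACE

Orientations are given as a unit quaternion [w, x, y, z].
In Python, from rig import ctrl, viewer, finish_job gives the robot as it stands.
- The arm moves only by the tool carry_out, never from a script. Its argument "targets" is a list of rows, each an object of numbers: "x", "y", "z": the shift along the world's x, y, z in m; "ax", "ay", "az": the turn, a rotation vector about the world's x, y, z in rad; "hand": the opening, from -1 (shut) to 1 (fully open). A call has 1 to 5 rows; each row is the pose to reach, as a shift and turn from the pose commanded when the call began; what a row does not reach only later rows make up. A row lasts 1/8 s, in which the tool goes at most 62.5 mm and 10.7 degrees, less where a joint would pass 70% of its speed; a pose out of reach is approached as far as the arm can. A call with a gripper value outside its range is refused whole. The fingers move at their own pace and stop on an object; "grip_force" is the grip in N (left out, the last holds). Time passes only in rows, so rows that repeat a pose let the fingers close. It gives the time, the measured TCP pose, the force and the opening at its end, in the units of the state.
- ctrl.sense(): the state, without advancing time (a new reading comes with each control period).
- viewer.capture(name): name is "side" or "top"; returns the picture (384x512x3 uint8, blue, green, red); there is no depth.
- viewer.camera_info(name): a dict with "fx", "fy", "cx", "cy" (pixels), "k1" (the pictures are not rectified: a ray, as slopes to the right and down, at radius r is drawn at 1 + k1 r^2 times it, then the intrinsics apply), "R" (3x3) and "t" (3): a world point X has camera coordinates R X + t. Camera axes: x right, y down, z forward; pixel columns grow to the right and rows downward; lengths in mm; the calibration is good to about 2 mm. A picture is of the moment at which its call begins. camera_info takes no time and is no camera call.
- finish_job(): hands the job in, once; it reports no verdict.
The state is a dict: "time_s": time; "joints": joint angles; "dq": joint speeds; "tau": joint torques, N m; "eef_pos": TCP position; "ee_rot": TCP orientation; "force": force on the tool from outside, world axes, zero at the start; "wrist_torque": the same for the moment, N m; "grip_width": opening from 0.0 (shut) to 1.0 (fully open).
Only numpy, scipy, OpenCV 4.12 (cv2) and the standard library are available. Lean on these libraries where they do the work, as an engineer would, in place of code of your own. Each camera call takes 0.05 s, during which the arm holds its last target. There are 200 camera calls.

TASK

Push the circuit-board carrier along the chute, past the sprung gate, until it is fully home against the stop wall at the far end. Press the gate's long pedal down with one fingertip and keep the gate open while another finger pushes the carrier through, so that the gate never touches the carrier; then let the gate spring shut behind it. Only push: do not lift or tip the carrier, and leave everything else on the bench where it is.

Things in the scene. Friction and masses are not known exactly. Their poses are not given: they have to be found in the camera images.
- chute: Straight aluminium chute fixed on the bench. Origin on the bench, midway between the walls, under the gate line; x along the chute in the pushing direction, z up. Floor from x = -200 (open end) to +135 mm, its top 50 mm above the bench, with a 16 mm slot across it at x = 0 for the gate. Walls at y = +-38.5 to +-44.5 mm, tops 75 mm above the bench. Pedal outside the -y wall.
- stop (a point): Middle of the stop wall's face that ends the chute: x = 117 mm, y = 0, z = 70 mm in the chute frame. The wall is 40 mm high above the chute's floor.
- hinge (a point): Point on the gate's hinge axis: y = 60, z = 40 mm in the chute frame; the axis is parallel to the chute's x. The gate is a steel bar, 10 mm wide, lying across the chute in the slot at x = 0. Shut, it slants up out of the slot to 29 mm above the floor at the -y wall; pushing the carrier against it does not open it.
- gate (a joint): Angle of the gate: 0 = shut, as its spring holds it; 0.45 rad = stop, fully open. From 0.29 it is below the chute's floor, from 0.35 well clear. Pressing the pedal down opens it (2 to 5 N at the pedal); let go, it springs shut.
- pedal (a point): Middle of the pedal's top. The pedal, on the gate's outer end, is a steel plate with a rubber strip, 280 x 45 mm, alongside the chute from x = -225 to +55 mm, so a fingertip can slide along it while holding it down. Middle line: y = -66 mm, 113 mm above the bench when shut; y = -84 mm, 61 mm above the bench at 0.38 rad; 51 mm above the bench at the stop. It is level across at 0.32 rad.
- carrier: Grey plastic carrier with a green circuit board in it, in the chute before the gate: 100 mm long (x), 72 mm wide, end walls 40 mm high over the full width, about 0.3 kg, 2.5 mm of play to each wall. Origin at the centre of its underside, x along the chute. Home, its front is against the stop wall: origin at x = 67 mm in the chute frame, rear face 17 mm beyond the gate line.
- spare: Bystander: an empty spare carrier like the one in the chute (100 x 72 x 40 mm), standing on the bench beyond the chute's far end. Origin at its underside.
- spool: Bystander: reel of solder standing on its flange, 60 mm across, 46 mm high, on the bench beside the pedal. Origin at its underside.
- jar: Bystander: small screw-top jar, 42 mm across, 55 mm high, before the chute's open end. Origin at its underside.
- driver: Bystander: screwdriver, 170 mm long, lying beyond the chute's far end.
- pliers: Bystander: pliers, about 145 mm long, 12 mm high, lying on the bench beside the pedal. Origin at its underside.
- meter: Bystander: hand-held meter, 150 x 75 x 39 mm, lying before the chute's open end. Origin at its underside.
Not all that is in view belongs to the job. Leave any orange or purple look-alike of the carrier alone.

How it is judged:
By the outcome, as a careful person would: the job done as asked, in the order asked, and still so for the second after the job is handed in, with the robot touching nothing.
It also fails if it takes over 40 s, if anything falls off the work surface, if the arm or the gripper's body presses on something with over 40 N, if the wrist force passes 120 N, or if a joint passes its speed limit or range.

## Working session

There is one attempt and no reset: what is moved stays moved. The work goes in short steps, Python scripts to look and compute and a tool call to move; the robot and the scene stay as the last step left them, time stands still between calls to the robot, and variables do not carry over. Pictures are saved under pics/ and viewed, about 8 in all and at most 12, crops included, and the job is handed in when it is done.

Besides the shell and the picture viewer there is one more tool, called after "Request:" by a JSON object that holds its "api" and its "payload". carry_out: Moves the arm, as the interface text tells. Its arguments: {"type":"object","properties":{"targets":{"type":"array"},"grip_force":{"type":"number"}},"required":["targets"]}

```bash
mkdir -p pics; ls; python3 - <<'E'
from rig import ctrl, viewer
import cv2, json
for n in("side","top"):
    cv2.imwrite(f"pics/{n}0.png",viewer.capture(n))
    print(n,{k:(v.tolist() if hasattr(v,'tolist') else v) for k,v in viewer.camera_info(n).items()})
print(ctrl.sense())
E
```

```text
pics
side {'fx': 382.21410088926217, 'fy': 382.21410088926217, 'cx': 255.46226329963287, 'cy': 195.13444918025, 'k1': -0.04072585246461268, 'R': [[-0.9948662445720577, -0.10097034644361914, 0.006792978002783669], [-0.06109162498063848, 0.5457128552059803, -0.835742360431827], [0.08067818024915911, -0.8318668576172467, -0.5490797414125674]], 't': [529.6897391794228, 78.19484058990552, 867.3308623229401]}
top {'fx': 392.5189762434133, 'fy': 392.5189762434133, 'cx': 255.2364581435789, 'cy': 191.96382552851637, 'k1': -0.03706604423138227, 'R': [[-0.0070301277507733295, -0.9997954103595812, 0.018966146886608456], [-0.9893360794231857, 0.004194730813945775, -0.14559026816706658], [0.14548092402568671, -0.01978741158704528, -0.9891631610039453]], 't': [25.696539724254386, 528.3526147627341, 861.304167998277]}
{'time_s': 0.1, 'joints': array([-1.48639506e+00,  3.13397089e-01,  1.49835153e+00, -2.42857901e-06,
        1.33096266e+00, -2.23362186e-01]), 'dq': array([-0.00069631, -0.00119715, -0.0022658 , -0.00034127,  0.00011834,
        0.0012467 ]), 'tau': array([ 3.06231916e-03, -4.12902725e+01, -2.60139871e+01, -2.07722319e-04,
        3.01442662e-03,  1.33251208e-05]), 'eef_pos': array([ 159.02514957, -500.10823235,  230.79434152]), 'ee_rot': array([ 0.10798748,  0.69877777,  0.10877667, -0.69872452]), 'force': array([-0.63803711, -0.6927307 ,  0.22221234]), 'wrist_torque': array([-0.00861331, -0.00047126,  0.00809293]), 'grip_width': 0.9947221781001001}
```

View pics/side0.png

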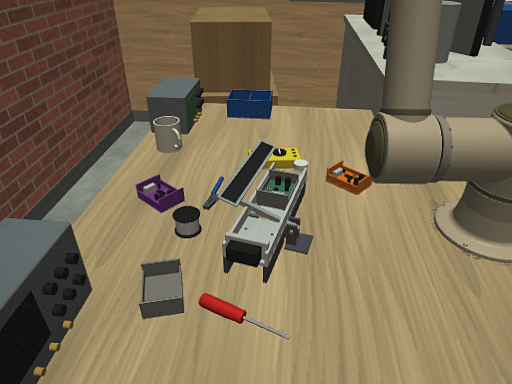

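View pics/top0.png

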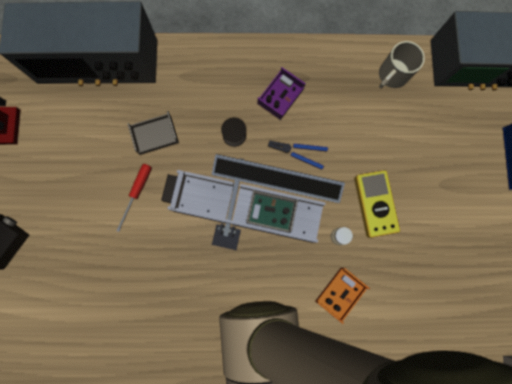

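The pictures show the chute around (255,200) in the top view, with its pushing direction to the picture's left (world +y). The pedal is at (278,178), the green-board carrier at (270,211) and the gate bar at (233,200). The look-alikes are purple at (281,93) and orange at (341,294), and the empty spare is at (155,133). The carrier meant is the one in the chute, with the green board. I'll enlarge a crop to confirm it and to measure.

```bash
python3 - <<'E'
import cv2
a=cv2.imread("pics/top0.png")[145:265,155:355]
cv2.imwrite("pics/c1.png",cv2.resize(a,None,fx=4,fy=4,interpolation=cv2.INTER_CUBIC))
E
```

```text
(no output)
```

View pics/c1.png

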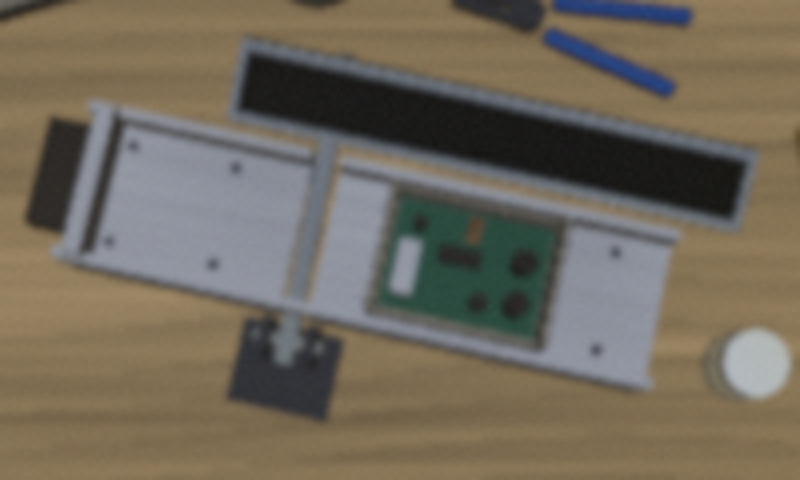

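```bash
cat > h.py <<'E'
import numpy as np, cv2
from scipy.optimize import least_squares
from rig import viewer
def proj(P,n):
    c=viewer.camera_info(n); K=np.array([[c['fx'],0,c['cx']],[0,c['fy'],c['cy']],[0,0,1]])
    return cv2.projectPoints(np.float64(P).reshape(-1,3),cv2.Rodrigues(np.float64(c['R']))[0],np.float64(c['t']),K,np.array([c['k1'],0,0,0.]))[0][:,0]
def w(p,P):
    P=np.float64(P).reshape(-1,3);c,s=np.cos(p[2]),np.sin(p[2])
    return np.c_[p[0]+c*P[:,0]-s*P[:,1],p[1]+s*P[:,0]+c*P[:,1],P[:,2]]
E
python3 - <<'E'
from h import *
C=[(-200,-44.5,75),(-200,44.5,75),(55,-87.4,120),(55,-44.6,106),(-225,-87.4,120),(-225,-44.6,106)]
U=np.array([(681,232),(652,388),(243,40),(232,120),(756,150),(738,230)])/4+[154.6,144.6]
r=least_squares(lambda p:(proj(w(p,C),"top")-U).ravel(),[480,0,1.5]);p=r.x;print(p,r.fun.reshape(-1,2).round(1))
print("stop face", ((proj(w(p,[(117,-44,90),(117,44,90)]),"top")-[154.6,144.6])*4).round())
V=np.array([(567,218),(545,350),(397,185),(370,310)])/4+[154.6,144.6]
q=least_squares(lambda a:(proj(w(p,[(a[0]-50,-36+a[1],90),(a[0]-50,36+a[1],90),(a[0]+50,-36+a[1],90),(a[0]+50,36+a[1],90)]),"top")-V).ravel(),[-80,0]);print("carrier",q.x,q.fun.round(1))
a=cv2.imread("pics/side0.png")
for P in C+[(117,-44,90),(117,44,90),(q.x[0]-50,-36,90),(q.x[0]-50,36,90),(q.x[0]+50,-36,90),(q.x[0]+50,36,90)]:
    u=proj(w(p,P),"side")[0]; 
    b=np.array(u); 
    cv2.circle(a,tuple(int(round(x*8)) for x in u),8,(0,0,255),-1,shift=3)
a=a[120:290,180:330]
cv2.imwrite("pics/c2.png",cv2.resize(a,None,fx=3.5,fy=3.5,interpolation=cv2.INTER_CUBIC))
E
```

```text
[500.43054245  74.37853376   1.35044479] [[ 0.4 -0.6]
 [ 0.   0.2]
 [-0.5 -0.6]
 [-1.8  0.2]
 [ 1.2  0.1]
 [ 0.5  0.6]]
stop face [[116. 103.]
 [ 77. 261.]]
carrier [-88.90198598   1.41237106] [ 1.8  0.5  0.7  0.2 -1.  -1.1 -1.4  0.3]
```

View pics/c2.png

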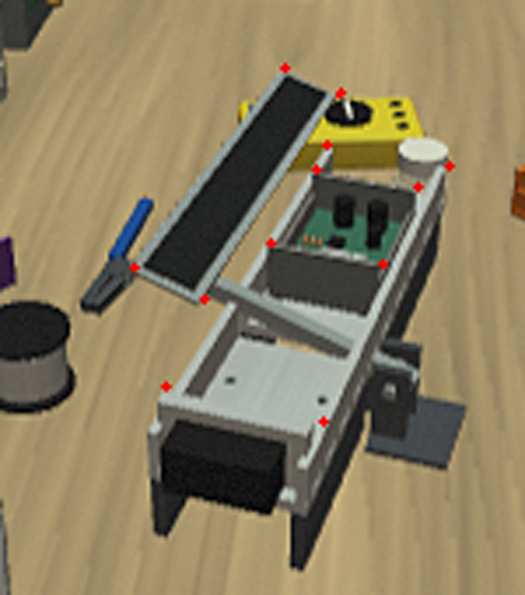

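The side view confirms the fit: the projected pedal, chute and carrier corners land on the real ones, about 2–4 mm high at the stop. The grey carrier with the green board is in the chute, its front about 39 mm before the gate. Next I'll work out the tool pose.

```bash
cat >> h.py <<'E'
CP=np.array([500.4,74.4,1.350])
from scipy.spatial.transform import Rotation as Ro
from rig import ctrl
def st():
    s=ctrl.sense();R=Ro.from_quat(s['ee_rot'],scalar_first=True).as_matrix()
    c,sn=np.cos(CP[2]),np.sin(CP[2]);d=s['eef_pos']-[CP[0],CP[1],0]
    print('t',s['time_s'],'tcp',s['eef_pos'].round(1),'chute',np.round([c*d[0]+sn*d[1],-sn*d[0]+c*d[1],d[2]],1),'toolX',R[:,0].round(3),'yaw of jaw axis',np.arctan2(R[1,1],R[0,1]).round(3),'F',s['force'].round(1),'T',s['wrist_torque'].round(2),'w',round(s['grip_width'],3),'j',s['joints'].round(2))
E
python3 - <<'E'
from h import *
st()
print("start pose", w(CP,[(-172,-36,200)]), "jaw yaw want",CP[2]-np.pi/2, CP[2]+np.pi/2)
E
```

```text
t 0.1 tcp [ 159.  -500.1  230.8] chute [-635.3  207.3  230.8] toolX [-0.     0.001 -1.   ] yaw of jaw axis -1.263 F [-0.6 -0.7  0.2] T [-0.01 -0.    0.01] w 0.995 j [-1.49  0.31  1.5  -0.    1.33 -0.22]
start pose [[ 497.8568907  -101.30865828  200.        ]] jaw yaw want -0.22079632679489647 2.9207963267948966
```

Request:
{"api": "carry_out", "payload": {"targets": [{"x": 0.034, "y": 0.04, "az": 0.104, "hand": 0.5}, {"x": 0.068, "y": 0.08, "az": 0.208, "hand": 0.5}, {"x": 0.102, "y": 0.12, "az": 0.312, "hand": 0.5}, {"x": 0.136, "y": 0.16, "az": 0.417, "hand": 0.5}, {"x": 0.17, "y": 0.2, "az": 0.521, "hand": 0.5}]}}

```text
invalid input at $.targets[0]: expected keys x, y, z, ax, ay, az, hand
```

Request:
{"api": "carry_out", "payload": {"targets": [{"x": 0.034, "y": 0.04, "az": 0.104, "hand": 0.5}, {"x": 0.068, "y": 0.08, "az": 0.208, "hand": 0.5}, {"x": 0.102, "y": 0.12, "az": 0.312, "hand": 0.5}, {"x": 0.136, "y": 0.16, "az": 0.417, "hand": 0.5}, {"x": 0.169, "y": 0.199, "az": 0.521, "hand": 0.5}]}}

```text
invalid input at $.targets[0]: expected keys x, y, z, ax, ay, az, hand
```

Request:
{"api": "carry_out", "payload": {"targets": [{"z": -0.03, "hand": 0.5}, {"z": -0.06, "hand": 0.5}, {"z": -0.06, "hand": 0.5}]}}

```text
invalid input at $.targets[0]: expected keys x, y, z, ax, ay, az, hand
```

```bash
python3 - <<'E'
from h import *
st()
a=viewer.capture("side"); b=viewer.capture("top")
cv2.imwrite("pics/s1.png",np.hstack([cv2.resize(a[80:290,180:330],None,fx=2.6,fy=2.6,interpolation=2),cv2.resize(b[90:300,190:340],None,fx=2.6,fy=2.6,interpolation=2)]))
E
```

```text
t 0.1 tcp [ 159.  -500.1  230.8] chute [-635.3  207.3  230.8] toolX [-0.     0.001 -1.   ] yaw of jaw axis -1.263 F [-0.6 -0.7  0.2] T [-0.01 -0.    0.01] w 0.995 j [-1.49  0.31  1.5  -0.    1.33 -0.22]
```

View pics/s1.png

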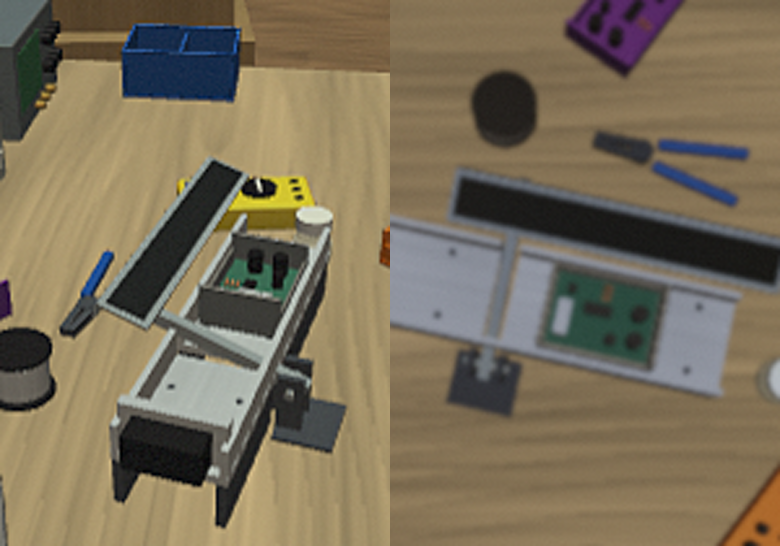

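The calls were refused because every row needs all seven keys, so nothing moved and the picture is the same as before. I'll send the moves again with all the keys.

Request:
{"api": "carry_out", "payload": {"targets": [{"x": 0.034, "y": 0.04, "z": 0, "ax": 0, "ay": 0, "az": 0.104, "hand": 0.5}, {"x": 0.068, "y": 0.08, "z": 0, "ax": 0, "ay": 0, "az": 0.208, "hand": 0.5}, {"x": 0.102, "y": 0.12, "z": 0, "ax": 0, "ay": 0, "az": 0.312, "hand": 0.5}, {"x": 0.136, "y": 0.16, "z": 0, "ax": 0, "ay": 0, "az": 0.417, "hand": 0.5}, {"x": 0.17, "y": 0.2, "z": 0, "ax": 0, "ay": 0, "az": 0.521, "hand": 0.5}]}}

```text
time_s: 0.82
eef_pos: [329.9, -298.9, 231.3]
ee_rot: [0.286, 0.647, 0.286, -0.647]
force: [1.6, -0.7, 1.3]
grip_width: 0.748
```

Request:
{"api": "carry_out", "payload": {"targets": [{"x": 0.034, "y": 0.04, "z": 0, "ax": 0, "ay": 0, "az": 0.104, "hand": 0.5}, {"x": 0.068, "y": 0.08, "z": 0, "ax": 0, "ay": 0, "az": 0.208, "hand": 0.5}, {"x": 0.102, "y": 0.12, "z": 0, "ax": 0, "ay": 0, "az": 0.312, "hand": 0.5}, {"x": 0.136, "y": 0.16, "z": 0, "ax": 0, "ay": 0, "az": 0.417, "hand": 0.5}, {"x": 0.169, "y": 0.199, "z": 0, "ax": 0, "ay": 0, "az": 0.521, "hand": 0.5}]}}

```text
time_s: 1.45
eef_pos: [499.0, -99.8, 231.3]
ee_rot: [-0.443, -0.551, -0.443, 0.551]
force: [-0.3, -0.7, -0.1]
grip_width: 0.753
```

Request:
{"api": "carry_out", "payload": {"targets": [{"x": 0, "y": 0, "z": -0.03, "ax": 0, "ay": 0, "az": 0, "hand": 0.5}, {"x": 0, "y": 0, "z": -0.06, "ax": 0, "ay": 0, "az": 0, "hand": 0.5}, {"x": 0, "y": 0, "z": -0.06, "ax": 0, "ay": 0, "az": 0, "hand": 0.5}]}}

```text
time_s: 1.82
eef_pos: [497.1, -100.8, 169.7]
ee_rot: [-0.44, -0.551, -0.443, 0.553]
force: [1.4, 0.7, 0.6]
grip_width: 0.748
```

```bash
python3 - <<'E'
from h import *
st()
a=viewer.capture("side"); b=viewer.capture("top")
cv2.imwrite("pics/s2.png",np.hstack([cv2.resize(a[80:290,180:330],None,fx=2.6,fy=2.6,interpolation=2),cv2.resize(b[90:300,190:340],None,fx=2.6,fy=2.6,interpolation=2)]))
E
```

```text
t 1.825 tcp [ 497.1 -100.8  169.7] chute [-171.7  -35.2  169.7] toolX [-0.004  0.002 -1.   ] yaw of jaw axis -0.221 F [1.4 0.7 0.6] T [-0.    0.02 -0.  ] w 0.748 j [-0.43  0.33  1.64  0.    1.17 -0.21]
```

View pics/s2.png

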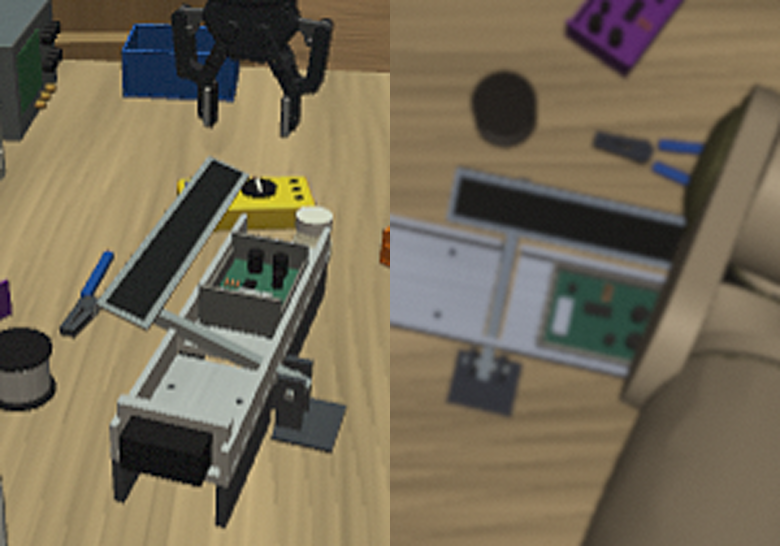

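```bash
python3 - <<'E'
from h import *
for d in (30,36,39,42):
  for z in (170,178):
    P=w(CP,[(-171.7,-35.2-d,z),(-171.7,-35.2+d,z)]); print(d,z,((proj(P,"side")-[180,80])*2.6).round().tolist())
E
```

```text
30 170 [[216.0, 130.0], [280.0, 139.0]]
30 178 [[216.0, 122.0], [280.0, 131.0]]
36 170 [[210.0, 129.0], [286.0, 140.0]]
36 178 [[210.0, 121.0], [287.0, 132.0]]
39 170 [[207.0, 129.0], [289.0, 140.0]]
39 178 [[207.0, 120.0], [290.0, 132.0]]
42 170 [[203.0, 128.0], [293.0, 141.0]]
42 178 [[203.0, 120.0], [293.0, 132.0]]
```

The fingertips sit about ±37 mm from the centre line and about 5 mm above the TCP height, with the left one over the pedal and the right one over the chute floor behind the carrier. I'll descend onto the pedal.

Request:
{"api": "carry_out", "payload": {"targets": [{"x": 0.001, "y": 0, "z": -0.03, "ax": 0, "ay": 0, "az": 0, "hand": 0.5}, {"x": 0.001, "y": 0, "z": -0.05, "ax": 0, "ay": 0, "az": 0, "hand": 0.5}, {"x": 0.001, "y": 0, "z": -0.06, "ax": 0, "ay": 0, "az": 0, "hand": 0.5}, {"x": 0.001, "y": 0, "z": -0.07, "ax": 0, "ay": 0, "az": 0, "hand": 0.5}, {"x": 0.001, "y": 0, "z": -0.075, "ax": 0, "ay": 0, "az": 0, "hand": 0.5}]}}

```text
time_s: 2.55
eef_pos: [499.7, -101.7, 96.8]
ee_rot: [0.442, 0.552, 0.441, -0.552]
force: [1.4, 0.3, 2.5]
grip_width: 0.748
```

Request:
{"api": "carry_out", "payload": {"targets": [{"x": 0, "y": 0, "z": -0.008, "ax": 0, "ay": 0, "az": 0, "hand": 0.5}, {"x": 0, "y": 0, "z": -0.016, "ax": 0, "ay": 0, "az": 0, "hand": 0.5}, {"x": 0, "y": 0, "z": -0.022, "ax": 0, "ay": 0, "az": 0, "hand": 0.5}, {"x": 0, "y": 0, "z": -0.028, "ax": 0, "ay": 0, "az": 0, "hand": 0.5}, {"x": 0, "y": 0, "z": -0.032, "ax": 0, "ay": 0, "az": 0, "hand": 0.5}]}}

```text
time_s: 3.18
eef_pos: [499.2, -101.4, 64.1]
ee_rot: [0.442, 0.552, 0.442, -0.552]
force: [2.9, -1.1, 3.9]
grip_width: 0.752
```

```bash
python3 - <<'E'
from h import *
st()
a=viewer.capture("side")
cv2.imwrite("pics/s3.png",cv2.resize(a[110:270,200:325],None,fx=3.7,fy=3.7,interpolation=2))
E
```

```text
t 3.175 tcp [ 499.2 -101.4   64.1] chute [-171.8  -37.4   64.1] toolX [ 0. -0. -1.] yaw of jaw axis -0.221 F [ 2.9 -1.1  3.9] T [-0.14 -0.59  0.01] w 0.752 j [-0.43  0.48  1.74  0.    0.92 -0.21]
```

View pics/s3.png

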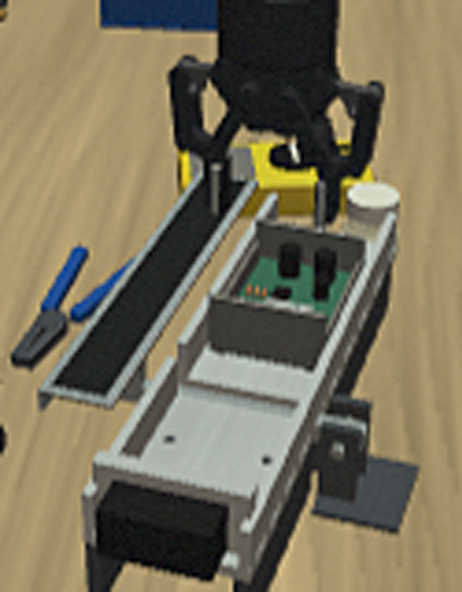

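The finger is on the strip, with the pedal most of the way down and the gate bar almost in its slot. I'll lower 10 mm more, then start pushing along the chute, direction (0.219, 0.976).

Request:
{"api": "carry_out", "payload": {"targets": [{"x": 0, "y": 0, "z": -0.005, "ax": 0, "ay": 0, "az": 0, "hand": 0.5}, {"x": 0, "y": 0, "z": -0.01, "ax": 0, "ay": 0, "az": 0, "hand": 0.5}, {"x": 0.002, "y": 0.01, "z": -0.01, "ax": 0, "ay": 0, "az": 0, "hand": 0.5}, {"x": 0.004, "y": 0.02, "z": -0.01, "ax": 0, "ay": 0, "az": 0, "hand": 0.5}, {"x": 0.005, "y": 0.024, "z": -0.01, "ax": 0, "ay": 0, "az": 0, "hand": 0.5}]}}

```text
time_s: 3.85
eef_pos: [503.9, -76.5, 54.3]
ee_rot: [-0.442, -0.552, -0.442, 0.552]
force: [-0.9, -4.7, 3.3]
grip_width: 0.749
```

Request:
{"api": "carry_out", "payload": {"targets": [{"x": 0.001, "y": 0.004, "z": 0, "ax": 0, "ay": 0, "az": 0, "hand": 0.5}, {"x": 0.002, "y": 0.008, "z": 0, "ax": 0, "ay": 0, "az": 0, "hand": 0.5}, {"x": 0.003, "y": 0.012, "z": 0, "ax": 0, "ay": 0, "az": 0, "hand": 0.5}]}}

```text
time_s: 4.22
eef_pos: [507.1, -65.2, 54.3]
ee_rot: [-0.442, -0.552, -0.442, 0.552]
force: [-1.1, -4.2, 3.2]
grip_width: 0.749
```

```bash
python3 - <<'E'
from h import *
st()
a=viewer.capture("side")
cv2.imwrite("pics/s4.png",cv2.resize(a[110:270,200:325],None,fx=3.7,fy=3.7,interpolation=2))
E
```

```text
t 4.225 tcp [507.1 -65.2  54.3] chute [-134.8  -37.1   54.3] toolX [-0. -0. -1.] yaw of jaw axis -0.221 F [-1.1 -4.2  3.2] T [-0.7  -0.03  0.01] w 0.749 j [-0.36  0.5   1.74 -0.    0.9  -0.14]
```

View pics/s4.png

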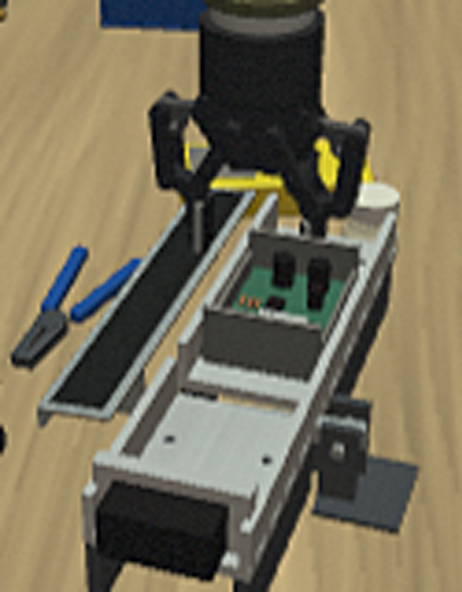

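The gate bar is down in its slot, which shows dark, and the carrier has begun to slide upright and flat. I'll check the gate angle from the pedal's near corners, crop pixels (42,408) and (108,418).

```bash
python3 - <<'E'
from h import *
for a in (.29,.33,.36,.38,.40,.42,.45):
    R=lambda v:(v[0]*np.cos(a)-v[1]*np.sin(a)+60, v[0]*np.sin(a)+v[1]*np.cos(a)+40)
    # opening: -y end goes down
    o=R((-126-21.4,73+7.1)) ;i=R((-126+21.4,73-7.1));m=R((-126,73))
    print(a,np.round(m),((proj(w(CP,[(55,*o),(55,*i)]),"side")-[200,110])*3.7).round().tolist())
E
```

```text
0.29 [-82.  74.] [[41.0, 379.0], [117.0, 397.0]]
0.33 [-83.  68.] [[40.0, 388.0], [115.0, 403.0]]
0.36 [-84.  64.] [[39.0, 395.0], [114.0, 408.0]]
0.38 [-84.  61.] [[39.0, 400.0], [113.0, 412.0]]
0.4 [-84.  58.] [[39.0, 404.0], [113.0, 415.0]]
0.42 [-85.  55.] [[39.0, 409.0], [112.0, 418.0]]
0.45 [-85.  51.] [[39.0, 416.0], [111.0, 423.0]]
```

The gate is at about 0.4 rad, well clear of the carrier. I'll push through.

Request:
{"api": "carry_out", "payload": {"targets": [{"x": 0.0025, "y": 0.0115, "z": 0, "ax": 0, "ay": 0, "az": 0, "hand": 0.5}, {"x": 0.005, "y": 0.023, "z": 0, "ax": 0, "ay": 0, "az": 0, "hand": 0.5}, {"x": 0.0075, "y": 0.0345, "z": 0, "ax": 0, "ay": 0, "az": 0, "hand": 0.5}, {"x": 0.01, "y": 0.046, "z": 0, "ax": 0, "ay": 0, "az": 0, "hand": 0.5}, {"x": 0.013, "y": 0.0575, "z": 0, "ax": 0, "ay": 0, "az": 0, "hand": 0.5}]}}

```text
time_s: 4.9
eef_pos: [520.1, -7.0, 54.3]
ee_rot: [-0.442, -0.552, -0.442, 0.552]
force: [-0.2, -4.4, 3.6]
grip_width: 0.752
```

Request:
{"api": "carry_out", "payload": {"targets": [{"x": 0.0025, "y": 0.0105, "z": 0, "ax": 0, "ay": 0, "az": 0, "hand": 0.5}, {"x": 0.005, "y": 0.021, "z": 0, "ax": 0, "ay": 0, "az": 0, "hand": 0.5}, {"x": 0.007, "y": 0.0315, "z": 0, "ax": 0, "ay": 0, "az": 0, "hand": 0.5}, {"x": 0.0095, "y": 0.042, "z": 0, "ax": 0, "ay": 0, "az": 0, "hand": 0.5}, {"x": 0.0115, "y": 0.051, "z": 0, "ax": 0, "ay": 0, "az": 0, "hand": 0.5}]}}

```text
time_s: 5.52
eef_pos: [531.7, 43.8, 54.3]
ee_rot: [-0.442, -0.552, -0.442, 0.552]
force: [0.1, -4.6, 4.2]
grip_width: 0.751
```

```bash
python3 - <<'E'
from h import *
st()
a=viewer.capture("side")
cv2.imwrite("pics/s5.png",cv2.resize(a[110:270,200:325],None,fx=3.7,fy=3.7,interpolation=2))
E
```

```text
t 5.525 tcp [531.7  43.8  54.3] chute [-23.  -37.2  54.3] toolX [-0. -0. -1.] yaw of jaw axis -0.221 F [ 0.1 -4.6  4.2] T [-0.81 -0.03 -0.03] w 0.751 j [-0.14  0.54  1.67 -0.    0.93  0.08]
```

View pics/s5.png

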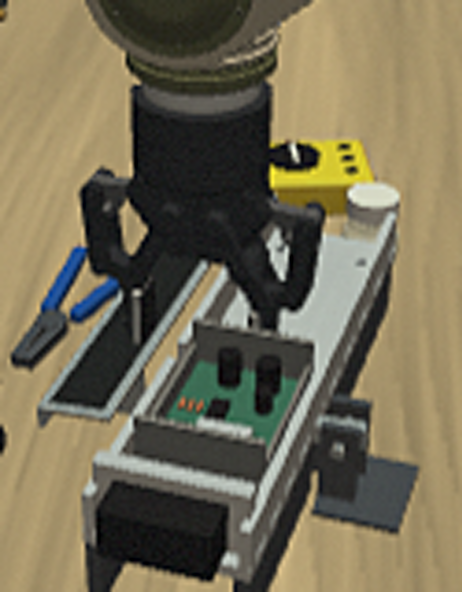

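The carrier is seated flat with its front end wall past the gate, about 29 mm short of the stop. I'll continue slowly and watch the force.

Request:
{"api": "carry_out", "payload": {"targets": [{"x": 0.001, "y": 0.005, "z": 0, "ax": 0, "ay": 0, "az": 0, "hand": 0.5}, {"x": 0.002, "y": 0.01, "z": 0, "ax": 0, "ay": 0, "az": 0, "hand": 0.5}, {"x": 0.0035, "y": 0.015, "z": 0, "ax": 0, "ay": 0, "az": 0, "hand": 0.5}, {"x": 0.0045, "y": 0.02, "z": 0, "ax": 0, "ay": 0, "az": 0, "hand": 0.5}, {"x": 0.005, "y": 0.023, "z": 0, "ax": 0, "ay": 0, "az": 0, "hand": 0.5}]}}

```text
time_s: 6.2
eef_pos: [536.6, 66.2, 54.3]
ee_rot: [-0.442, -0.552, -0.442, 0.552]
force: [-0.5, -4.8, 4.3]
grip_width: 0.751
```

Request:
{"api": "carry_out", "payload": {"targets": [{"x": 0.0005, "y": 0.0015, "z": 0, "ax": 0, "ay": 0, "az": 0, "hand": 0.5}, {"x": 0.0005, "y": 0.003, "z": 0, "ax": 0, "ay": 0, "az": 0, "hand": 0.5}]}}

```text
time_s: 6.45
eef_pos: [537.1, 69.1, 54.3]
ee_rot: [0.442, 0.552, 0.442, -0.552]
force: [-0.8, -4.4, 2.6]
grip_width: 0.752
```

Request:
{"api": "carry_out", "payload": {"targets": [{"x": 0.0005, "y": 0.0015, "z": 0, "ax": 0, "ay": 0, "az": 0, "hand": 0.5}, {"x": 0.0005, "y": 0.003, "z": 0, "ax": 0, "ay": 0, "az": 0, "hand": 0.5}]}}

```text
time_s: 6.7
eef_pos: [537.6, 72.1, 54.3]
ee_rot: [0.442, 0.552, 0.442, -0.552]
force: [0.1, -4.3, 3.0]
grip_width: 0.75
```

Request:
{"api": "carry_out", "payload": {"targets": [{"x": 0.0003, "y": 0.0015, "z": 0, "ax": 0, "ay": 0, "az": 0, "hand": 0.5}]}}

```text
time_s: 6.82
eef_pos: [537.9, 73.7, 54.3]
ee_rot: [-0.442, -0.552, -0.442, 0.552]
force: [0.2, -5.8, 4.2]
grip_width: 0.753
```

Request:
{"api": "carry_out", "payload": {"targets": [{"x": 0.0003, "y": 0.0015, "z": 0, "ax": 0, "ay": 0, "az": 0, "hand": 0.5}]}}

```text
time_s: 6.95
eef_pos: [538.1, 74.7, 54.3]
ee_rot: [-0.442, -0.552, -0.442, 0.552]
force: [-1.6, -13.9, 5.0]
grip_width: 0.751
```

Request:
{"api": "carry_out", "payload": {"targets": [{"x": 0.0003, "y": 0.0015, "z": 0, "ax": 0, "ay": 0, "az": 0, "hand": 0.5}]}}

```text
time_s: 7.08
eef_pos: [538.2, 74.8, 54.3]
ee_rot: [-0.443, -0.55, -0.442, 0.553]
force: [-4.6, -24.2, 6.4]
grip_width: 0.749
```

The force jumps to 24 N while the TCP stays put, so the carrier is hard against the stop. I'll draw back about 48 mm with the pedal held, so the push finger is clear of the gate line, then raise so the gate shuts.

Request:
{"api": "carry_out", "payload": {"targets": [{"x": -0.002, "y": -0.009, "z": 0, "ax": 0, "ay": 0, "az": 0, "hand": 0.5}, {"x": -0.004, "y": -0.019, "z": 0, "ax": 0, "ay": 0, "az": 0, "hand": 0.5}, {"x": -0.0065, "y": -0.029, "z": 0, "ax": 0, "ay": 0, "az": 0, "hand": 0.5}, {"x": -0.0085, "y": -0.039, "z": 0, "ax": 0, "ay": 0, "az": 0, "hand": 0.5}, {"x": -0.011, "y": -0.049, "z": 0, "ax": 0, "ay": 0, "az": 0, "hand": 0.5}]}}

```text
time_s: 7.7
eef_pos: [527.3, 27.0, 54.3]
ee_rot: [0.442, 0.552, 0.442, -0.552]
force: [0.8, 2.8, 3.5]
grip_width: 0.75
```

```bash
python3 - <<'E'
from h import *
st()
a=viewer.capture("side")
cv2.imwrite("pics/s6.png",cv2.resize(a[110:270,200:325],None,fx=3.7,fy=3.7,interpolation=2))
E
```

```text
t 7.7 tcp [527.3  27.   54.3] chute [-40.3 -36.6  54.3] toolX [ 0.  0. -1.] yaw of jaw axis -0.221 F [0.8 2.8 3.5] T [ 0.38 -0.28  0.11] w 0.75 j [-0.17  0.53  1.69  0.    0.92  0.05]
```

View pics/s6.png

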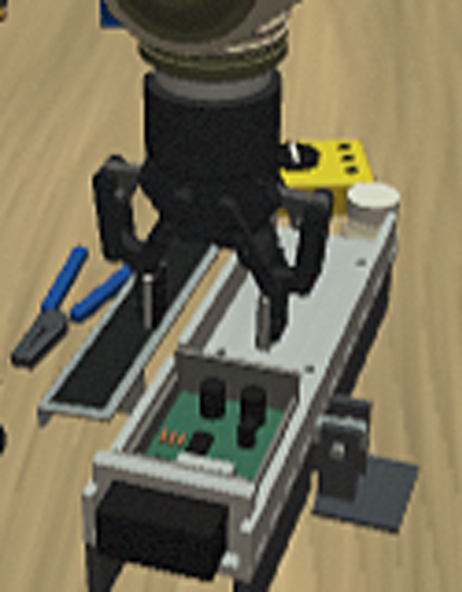

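The carrier is flat against the stop wall at crop (170,465), and the push finger stands clear behind it. I'll raise to let the gate shut, then go well clear.

Request:
{"api": "carry_out", "payload": {"targets": [{"x": 0, "y": 0, "z": 0.01, "ax": 0, "ay": 0, "az": 0, "hand": 0.5}, {"x": 0, "y": 0, "z": 0.022, "ax": 0, "ay": 0, "az": 0, "hand": 0.5}, {"x": 0, "y": 0, "z": 0.034, "ax": 0, "ay": 0, "az": 0, "hand": 0.5}, {"x": 0, "y": 0, "z": 0.046, "ax": 0, "ay": 0, "az": 0, "hand": 0.5}, {"x": 0, "y": 0, "z": 0.058, "ax": 0, "ay": 0, "az": 0, "hand": 0.5}]}}

```text
time_s: 8.38
eef_pos: [527.5, 27.8, 113.1]
ee_rot: [0.442, 0.552, 0.442, -0.552]
force: [-0.7, 1.5, -0.2]
grip_width: 0.753
```

Request:
{"api": "carry_out", "payload": {"targets": [{"x": 0, "y": 0, "z": 0.015, "ax": 0, "ay": 0, "az": 0, "hand": 0.5}, {"x": 0, "y": 0, "z": 0.04, "ax": 0, "ay": 0, "az": 0, "hand": 0.5}, {"x": 0, "y": 0, "z": 0.07, "ax": 0, "ay": 0, "az": 0, "hand": 0.5}, {"x": 0, "y": 0, "z": 0.11, "ax": 0, "ay": 0, "az": 0, "hand": 0.5}, {"x": 0, "y": 0, "z": 0.15, "ax": 0, "ay": 0, "az": 0, "hand": 0.5}]}}

```text
time_s: 9.0
eef_pos: [527.3, 27.7, 264.2]
ee_rot: [0.442, 0.552, 0.442, -0.552]
force: [1.4, 0.7, -0.1]
grip_width: 0.753
```

Request:
{"api": "carry_out", "payload": {"targets": [{"x": -0.04, "y": -0.04, "z": 0, "ax": 0, "ay": 0, "az": 0, "hand": 0.5}, {"x": -0.08, "y": -0.08, "z": 0, "ax": 0, "ay": 0, "az": 0, "hand": 0.5}, {"x": -0.11, "y": -0.12, "z": 0, "ax": 0, "ay": 0, "az": 0, "hand": 0.5}, {"x": -0.14, "y": -0.16, "z": 0, "ax": 0, "ay": 0, "az": 0, "hand": 0.5}, {"x": -0.16, "y": -0.2, "z": 0, "ax": 0, "ay": 0, "az": 0, "hand": 0.5}]}}

```text
time_s: 9.62
eef_pos: [366.2, -173.4, 263.1]
ee_rot: [0.442, 0.552, 0.441, -0.552]
force: [1.6, -0.4, -0.3]
grip_width: 0.749
```

```bash
python3 - <<'E'
from h import *
st()
a=viewer.capture("side"); b=viewer.capture("top")
cv2.imwrite("pics/s7.png",np.hstack([cv2.resize(a[120:300,130:310],None,fx=2.2,fy=2.2,interpolation=2),cv2.resize(b[100:280,125:305],None,fx=2.2,fy=2.2,interpolation=2)]))
E
```

```text
t 9.625 tcp [ 366.2 -173.4  263.1] chute [-271.2   76.6  263.1] toolX [ 0.001 -0.001 -1.   ] yaw of jaw axis -0.221 F [ 1.6 -0.4 -0.3] T [-0.   -0.01  0.01] w 0.749 j [-0.73  0.02  1.77 -0.    1.36 -0.51]
```

View pics/s7.png

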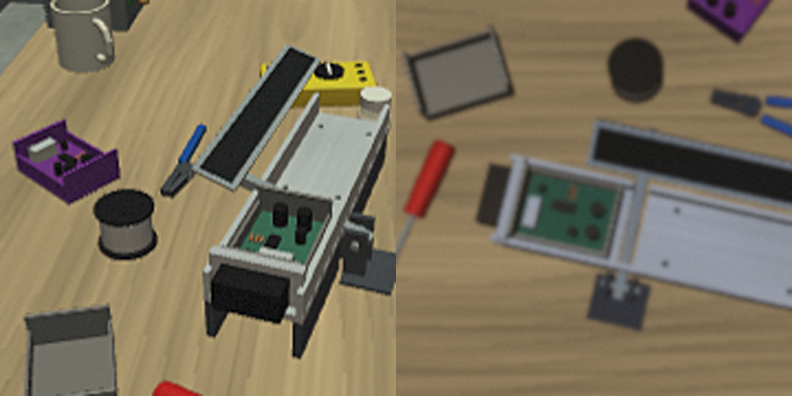

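The carrier sits against the stop wall, the gate is up and shut behind it, and the bystanders in view have not moved. I'm handing in.

```bash
python3 -c "
from rig import finish_job
print(finish_job())"
```

```text
the job is handed in; nothing more can be done
None
```

The carrier is home against the stop wall and the gate has sprung shut behind it. The job was handed in at 9.6 s of the 40 s allowed.

**What I did:** I pressed the pedal with one finger and held the gate at about 0.4 rad. The other finger pushed the carrier through until it met the stop. I then drew back about 48 mm with the pedal still held, so the finger was clear of the gate, and lifted to let the gate shut.

**Last checks:**
- **Carrier:** At the stop the push force rose from about 5 N to 24 N while the tool stood still. The final pictures show the carrier flat and against the wall.
- **Gate:** It is up again behind the carrier. It was below the chute floor before the carrier reached it. I saw no sign that it touched the carrier.
- **Bystanders:** Those in the final crops (spare, spool, pliers, driver, jar, meter) look unmoved. I judged this by eye and did not measure it.

**What disagreed:**
- The tool stopped 2–3 mm further along the chute than my fit predicted, which is within the fit's 2–4 mm error.
- My first three move calls were refused because rows lacked some keys. Nothing moved, and I sent them again in full.

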